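# Proof-load a chain link on the bench pull tester

### The arm

A 6-joint arm with a two-finger parallel gripper is mounted at the origin on a cart in front of the work surface, level with it; the furniture and walls round the work are solid. World frame = base frame: x ahead of the robot, y to its left, z up, the work surface at z = 0. Lengths are in m, angles in rad, forces in N, time in s.
With the tool pointing down it reaches from about 0.35 to 0.85 m from the base axis. Payload 8.1 kg.
Tool frame: the origin (TCP) lies at the very end of the fingers, on their centre line; the grasp point (between the pads) lies robot.tcp_to_grasp behind it (robot.tcp_to_grasp is the distance from the TCP to the grasp point, in m); z points along the fingers, y is the line along which they close (so a half turn about z gives the same grasp; the last joint's range is limited). The gripper opens to 93 mm and grips with 3 to 60 N. Pads are 15 mm wide; open, the fingers measure 128 mm over their backs; the gripper's body (75 mm by 188 mm) begins 65 mm behind the grasp point.
Start: joints at [-1.394, 0.13, 1.488, -0, 1.523, -0.085], TCP at [0.155, -0.58, 0.219] pointing down, gripper open.
Joint ranges: [-2.96, 2.96], [-0.89, 2.26], [0.02, 2.5], [-1.34, 4.48], [0, 2.73], [-2.66, 2.66]. Speed limits (rad/s): [2.39, 2.39, 2.79, 3.14, 3.14, 3.14].

### API

Orientations are given as a rotation vector (axis times angle).
In Python, from plant import robot gives the robot as it stands. The module is installed in compiled form; this text tells all that it offers.
- The arm moves only by the shell command python3 -m pendant 'ROWS' [FORCE]. ROWS is JSON, a list that holds one entry, the list of rows, each a list of 5 numbers: the opening, from 0 (shut) to 1 (fully open), then the shift along the tool's x, y, z in cm, then the turn about the tool's z in degrees. In form: [[[fingers, x, y, z, roll], ...]]. A call has 1 to 8 rows; each row shifts and turns the commanded pose from where the row before left it, along the tool's axes as they then stand; what a row does not reach is not made up. A row lasts 1/10 s, in which the tool goes at most 50 mm and 8.59 degrees, less where a joint would pass 70% of its speed; a pose out of reach is approached as far as the arm can. A call is refused whole if a number of a shift passes 5 or a number of a turn 8.59, either way. A call with a gripper value outside its range is refused whole. The fingers move at their own pace and stop on an object; FORCE is the grip in N (left out, the last holds). Time passes only in rows, so rows that do not move let the fingers close. It gives the time, the measured TCP pose, the force, the opening and the grip force at its end, in the units of the state.
- robot.read_state(): the state, without advancing time (a new reading comes with each control period).
- robot.read_camera(name): name is "scene" or "side" or "wrist"; returns a dict with "img" (420x560x3 uint8, blue, green, red), "K" (3x3 intrinsics, pixels), "k1" (the pictures are not rectified: a ray, as slopes to the right and down, at radius r is drawn at 1 + k1 r^2 times it, then the intrinsics apply), "pose" (4x4, takes a point from camera to world coordinates). Camera axes: x right, y up, looking along -z (the intrinsics and any distortion apply to the point x, -y, -z); pixel columns grow to the right and rows downward; lengths in m; the calibration is good to about 2 mm. A picture is of the moment at which its call begins. There is no depth.
- robot.close_job(): hands the job in; it is judged then, once.
The state is a dict: "t": time; "q": joint angles; "dq": joint speeds; "joint_torque": joint torques, N m; "tool_pos": TCP position; "orientation": TCP orientation; "force": force on the tool from outside, world axes, zero at the start; "wrist_torque": the same for the moment, N m; "opening": finger opening in m; "gripper_force": force on a finger pad.
Only numpy, scipy, OpenCV 4.12 (cv2) and the standard library are available. Lean on these libraries where they do the work, as an engineer would, in place of code of your own. Each camera call takes 0.05 s, during which the arm holds its last target. There are 200 camera calls.

### The job

Proof-test the long oval brass link: lay it flat over both upright pins of the pull tester and let go of it, then take the black-sleeved pull handle and draw it out until the link takes up the load and the pointer lines up with the set marker on the scale, without pulling clearly past it. Finish holding the handle there, so that the pointer stays at the marker for the inspection; leave the marker as it is set and the other two links where they lie.

Things in the scene. Friction and masses are not known exactly. Their poses are not given: they have to be found in the camera images.
- tester: bench pull tester fixed to the bench: grey base plate 292 x 96 mm, guide rods and two slides. Its origin is on the bench top under the load pin's rest position; its x axis runs along the guide rods away from the pull handle (the handle is pulled toward its -x), y across toward the scale, z up. Base 12 mm high; nothing on it but the handle and pins is higher than 52 mm
- draw_slide (a joint): the slide with the pull handle, m: 0 = pushed in, grows as the handle is pulled out (tester -x), at most 0.055; starts between 0 and 0.006. It slides freely with about 1 N of friction; no spring of its own
- load_slide (a joint): the slide with the load pin, spring-loaded, m: 0 = at rest, grows as the link drags it toward tester -x, at most 0.040. The spring pulls back with 4 N at 0 plus 0.25 N per mm; it stays at 0 until the link's slack is taken up (up to about 14 mm of handle travel), then follows the handle 1:1 and springs back when the handle is let go
- set_mark (a joint): the set marker, a small clip on the outer edge of the scale held by friction, m: the load_slide value at which the pointer meets it; set anywhere between 0.014 and 0.030; not to be moved
- handle (a point): middle of the pull handle's bar, 60 mm above the bench: a D-shaped handle whose level bar runs along tester y, 14 mm thick over a black sleeve 44 mm long, free below down to 20 mm under its centre line and with at least 25 mm clear on both sides along x; it moves with draw_slide
- draw_pin (a point): foot of the upright pin on the draw slide: pin 6 mm thick, its top 17.5 mm above this point, standing on a flat nose 14 mm wide whose top is at this point, 46 mm above the bench. 30 mm from the load pin when both slides are at 0
- load_pin (a point): foot of the equal upright pin on the spring-loaded load slide (6 mm thick, top 17.5 mm above this point, nose 14 mm wide, its top 46 mm above the bench)
- pointer (a point): tip of the load slide's thin dark pointer over the aluminium scale (lines every 5 mm), 29 mm above the bench; moves toward tester -x under load
- mark (a point): tip of the set marker's thin tooth, which faces the pointer's tip from the scale's outer edge, 29 mm above the bench; pointer and marker line up when both have the same place along tester x
- long_link: the link to test: the longest of three brass links of 7 mm round bar, oval, 64 x 29 mm outside, opening 50 x 15 mm, 45 g, lying flat; origin at the centre of its underside, x along its length, z up. Only this one goes over both pins; seated, its underside is 46 mm above the bench. It can be pinched across its width at the middle. Mind the wooden drawer chest, 0.19 m high, that stands between the robot and the work (world x 0.20 to 0.42, y -0.18 to 0.12)
- short_link: a shorter oval brass link, 44 x 29 mm, too short for the pins; origin at the centre of its underside; leave it
- round_ring: a round brass ring, 36 mm outside, too short for the pins; origin at the centre of its underside; leave it

How it is judged:
On the way:
1. the long link lies flat over both pins and has been let go (horizontal distance between long_link and load_pin below 0.024 m and horizontal distance between long_link and draw_pin below 0.024 m and z of long_link in the frame of load_pin between -0.004 and 0.004 m and angle between long_link's own z axis and vertical below 0.15 rad and contact force between the fingers and long_link below 0.3 N), for 0.2 s.
At the end, for the whole second after the job is handed in: the gripper holds the pull handle out, the long link lies over both pins and carries the spring's load (over 3 N at each pin), the pointer stands still within 3 mm of the set marker, and the robot touches neither the link nor the load slide (x of pointer in the frame of mark between -0.003 and 0.003 m and velocity of joint load_slide between -0.005 and 0.005 m/s and contact force between long_link and load_slide above 3 N and contact force between each of long_link, the fingers and draw_slide above 3 N and z of long_link in the frame of load_pin below 0.006 m and angle between long_link's own z axis and vertical below 0.2 rad and contact force between each of the arm, the fingers and load_slide below 0.5 N and contact force between the fingers and long_link below 0.5 N); the arm keeps its last pose, push and grip.
It fails at once if pulled clearly past the set marker (more than 6 mm) (x of pointer in the frame of mark below -0.006 m).
It fails at once if the set marker is pushed off its setting (more than 2 mm) (distance of mark from where it was at the start of the episode above 0.002 m).
It fails at once if another link is moved away (more than 30 mm) (distance of any of short_link, round_ring from where it was at the start of the episode above 0.03 m).
It also fails if it takes over 48 s, if anything falls off the work surface, if the arm or the gripper's body presses on something with over 40 N, if the wrist force passes 120 N, or if a joint passes its speed limit or range.

## Working session

There is one attempt and no reset: what is moved stays moved. The work goes in short steps, Python scripts to look and compute and a shell command to move; the robot and the scene stay as the last step left them, time stands still between calls to the robot, and variables do not carry over. Pictures are saved under pics/ and viewed, at most 10 in all, crops included, and the job is handed in when it is done.

```bash
mkdir -p pics; cat > h.py <<'E'
import numpy as np, cv2
from plant import robot
from scipy.spatial.transform import Rotation as R
def cam(n,save=None):
    c=robot.read_camera(n)
    if save: cv2.imwrite('pics/'+save,c['img'])
    return c
def ray(c,u,v):
    K=c['K'];D=np.array([c['k1'],0,0,0,0.])
    p=cv2.undistortPoints(np.array([[[u,v]]],float),K,D,None,None,None)[0,0] if False else cv2.undistortPoints(np.array([[[u,v]]],float),K,D)[0,0]
    T=c['pose'];d=T[:3,:3]@np.array([p[0],-p[1],-1.]);return T[:3,3],d/np.linalg.norm(d)
def plane(c,u,v,z):
    o,d=ray(c,u,v);return o+d*(z-o[2])/d[2]
def proj(c,P):
    T=c['pose'];q=T[:3,:3].T@(np.array(P)-T[:3,3]);x,y=q[0]/-q[2],-q[1]/-q[2]
    s=1+c['k1']*(x*x+y*y);K=c['K'];return K[0,0]*x*s+K[0,2],K[1,1]*y*s+K[1,2]
def tool():
    s=robot.read_state();return np.array(s['tool_pos']),R.from_rotvec(s['orientation']).as_matrix()
def to(P,ang=None):
    "shift in tool cm; turn deg to bring the tool y axis to world angle ang (deg), mod 180"
    p,M=tool();print('shift cm',np.round(M.T@(np.array(P)-p)*100,2))
    if ang is not None:
        a=np.degrees(np.arctan2(M[1,1],M[0,1]));d=(ang-a+90)%180-90;print('tool y now',round(a,1),'roll',round(d*np.sign(M[2,2]),1))
E
python3 - <<'E'
from h import *
for n in ('scene','side','wrist'):
    c=cam(n,n+'0.png');print(n,c['pose'][:3,3].round(3),(-c['pose'][:3,2]).round(2),c['K'][0,0])
s=robot.read_state();print(s['t'],robot.tcp_to_grasp,tool()[1].round(3),s['opening'])
a=cv2.imread('pics/scene0.png');b=cv2.imread('pics/side0.png');cv2.imwrite('pics/w0.png',cv2.imread('pics/wrist0.png'))
E
```

```text
scene [ 0.323 -0.563  0.677] [ 0.29  0.61 -0.74] 415.779391342569
side [ 0.337 -0.663  0.614] [ 0.24  0.71 -0.66] 390.6883553508788
wrist [ 0.234 -0.557  0.384] [-0.29 -0.07 -0.95] 340.474329633109
0.15 0.0188 [[ 0.966  0.259 -0.   ]
 [ 0.259 -0.966  0.001]
 [ 0.    -0.001 -1.   ]] 0.09313811227992785
```

View pics/scene0.png

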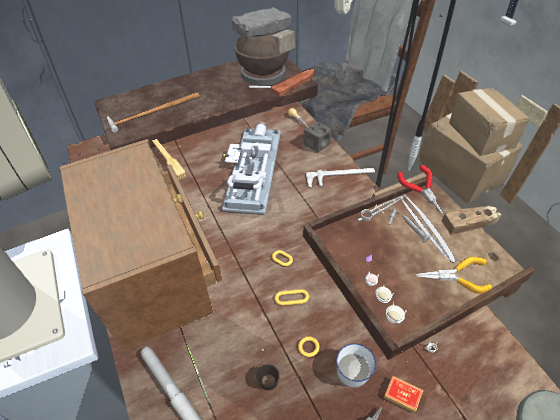

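View pics/side0.png

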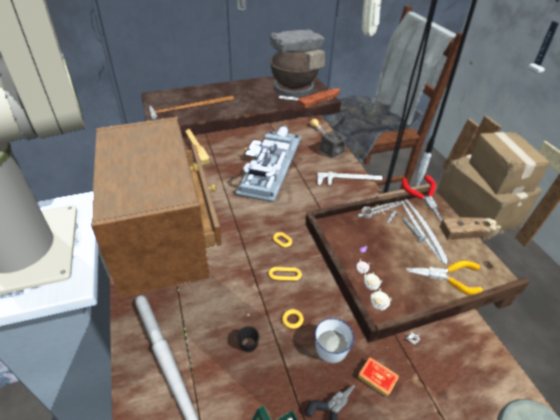

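Long link at about (292,297) in the scene view, short link (282,258), ring (308,346), and tester around (250,170). Next I zoom in on the tester and locate the links.

```bash
python3 - <<'E'
from h import *
a=cv2.imread('pics/scene0.png')[110:225,205:335];cv2.imwrite('pics/z.png',cv2.resize(a,None,fx=5,fy=5,interpolation=cv2.INTER_CUBIC))
for n in('scene','side'):
    c=cam(n);h=cv2.cvtColor(c['img'],cv2.COLOR_BGR2HSV);m=cv2.inRange(h,(20,130,120),(32,255,255))
    for k in cv2.findContours(m,cv2.RETR_EXTERNAL,cv2.CHAIN_APPROX_NONE)[0]:
        if cv2.contourArea(k)>80:
            P=np.array([plane(c,*p[0],.0035)[:2] for p in k]);r=cv2.minAreaRect((P*1000).astype(np.float32));print(n,k.mean((0,1)) if 0 else k[:,0].mean(0).round(),np.round(r[0],1),np.round(r[1],1),round(r[2],1))
for nm,uv in dict(chestTest=(230,207)).items():
    pass
c=cam('scene')
for uv in [(222,209),(265,214),(281,129)]: print(uv,plane(c,*uv,.012).round(3))
E
```

```text
scene [308. 346.] [ 489.6 -312.7] [34.4 34.3] 63.0
scene [292. 297.] [ 509.3 -213.5] [28.2 61.9] 69.6
scene [474. 285.] [ 831.2 -355. ] [25.6 65.6] 45.9
scene [471. 262.] [ 861.3 -307.5] [23.6 70.1] 76.2
scene [282. 258.] [ 533.1 -125.7] [28.4 41.9] 26.1
side [293. 318.] [ 491.4 -315.7] [35.5 37.1] 23.7
side [465. 287.] [ 833.2 -352.3] [27. 65.] 46.6
side [285. 273.] [ 510.  -216.3] [31.5 64.5] 68.7
side [463. 265.] [ 864.3 -304.6] [25.8 69.2] 77.6
side [282. 239.] [ 534.3 -129.2] [30.8 45.9] 27.4
(222, 209) [0.472 0.044 0.012]
(265, 214) [ 0.549 -0.012  0.012]
(281, 129) [0.714 0.241 0.012]
```

View pics/z.png

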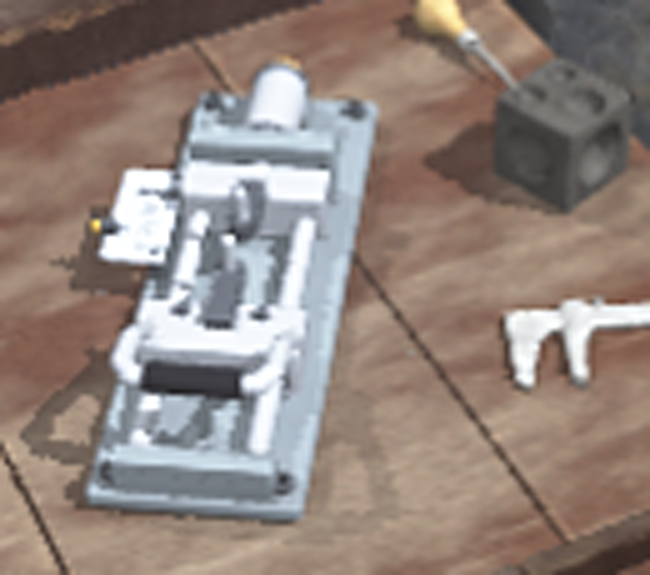

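The zoomed view shows the handle sleeve near scene pixel (243,185), at the end of the tester closest to the camera. The scale is on the left, with the marker clip near (224,155). The tester axis is at about 56°. I'll move above the long link first.

```bash
python3 -m pendant '[[[1,4,-2.4,0,0],[1,4,-2.4,0,0],[1,4,-2.4,0,0],[1,4,-2.4,0,0],[1,4,-2.4,0,0],[1,4,-2.4,0,0],[1,4,-2.4,0,0],[1,4,-2.4,0,0]]]' 
python3 -m pendant '[[[1,4,-2.4,0,0],[1,4,-2.4,0,0],[1,3.7,-2.1,0,0],[1,0,0,2,8.5],[1,0,0,2,8.5],[1,0,0,2,8.5],[1,0,0,2,8.5],[1,0,0,0,1.4]]]'
python3 - <<'E'
from h import *
c=cam('wrist','w1.png')
h=cv2.cvtColor(c['img'],cv2.COLOR_BGR2HSV);m=cv2.inRange(h,(18,110,100),(34,255,255))
for k in cv2.findContours(m,cv2.RETR_EXTERNAL,cv2.CHAIN_APPROX_NONE)[0]:
  if cv2.contourArea(k)>200:
    P=np.array([plane(c,*p[0],.0035)[:2] for p in k]);r=cv2.minAreaRect((P*1000).astype(np.float32));print(k[:,0].mean(0).round(),np.round(r[0],1),np.round(r[1],1),round(r[2],1))
to((.5097,-.215,.1),69.2);print(robot.read_state()['q'])
E
```

```text
t: 1.1
tool_pos: [0.4158, -0.3097, 0.2188]
orientation: [3.114, 0.41, 0.001]
force: [0.5, -1.2, 0.1]
opening: 0.0932
gripper_force: 0.0
t: 1.9
tool_pos: [0.5078, -0.2132, 0.1352]
orientation: [-3.089, 0.561, 0.009]
force: [-0.7, 0.2, 0.3]
opening: 0.0924
gripper_force: 0.0
[407. 406.] [ 205.9 -272.8] [394.   52.3] 68.9
[475. 338.] [ 272.5 -358.1] [92.8 24.8] 2.7
[ 79. 342.] [423.5  49. ] [33.7 93.2] 51.3
[178. 200.] [ 532.  -125.8] [28.5 44. ] 27.9
[277. 191.] [ 508.  -213.2] [28.2 64. ] 70.2
[388. 173.] [ 489.6 -313.2] [36.5 35.7] 69.5
shift cm [0.15 0.09 3.72]
tool y now -110.4 roll 0.4
[-4.90620370e-01  5.71466571e-02  1.71667500e+00  2.40606763e-05
  1.37112737e+00  1.43641809e+00]
```

View pics/w1.png

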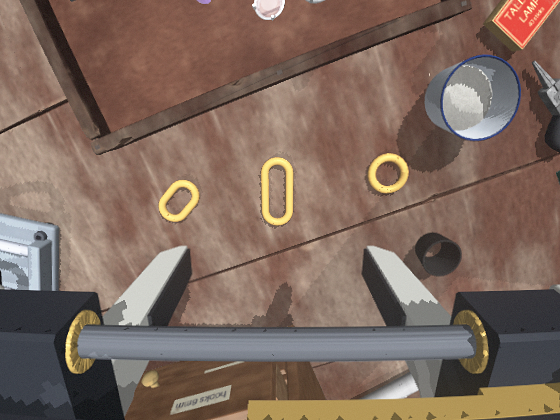

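The link is centred at pixel (277,191), directly below the TCP, and its angle matches within 1°. Descending.

```bash
python3 -m pendant '[[[0.6,0,0,4,0],[0.6,0,0,4,0],[0.6,0,0,3,0],[0.6,0,0,1,0],[0.6,0,0,0,0]]]' 20
```

```text
t: 2.45
tool_pos: [0.5094, -0.2142, 0.0183]
orientation: [-3.092, 0.553, 0.003]
force: [0.4, -0.3, -0.2]
opening: 0.0581
gripper_force: 0.0
```

```bash
python3 -m pendant '[[[0.6,0,0,1,0],[0.5,0,0,0.6,0],[0.15,0,0,0,0],[0,0,0,0,0],[0,0,0,0,0],[0,0,0,0,0],[0,0,0,0,0]]]' 20
python3 -m pendant '[[[0,0,0,-3,0],[0,0,0,-4,0],[0,0,0,-4,0],[0,0,0,0,0]]]'
python3 - <<'E'
from h import *
# tester: dark sleeve in scene/side
for n in('scene','side'):
    c=cam(n,n+'2.png')
to((.62,.13,.16),146)
E
```

```text
t: 3.15
tool_pos: [0.5104, -0.2146, 0.0033]
orientation: [3.092, -0.556, 0.002]
force: [-0.3, 0.5, 3.3]
opening: 0.0277
gripper_force: 20.0
t: 3.55
tool_pos: [0.5137, -0.2164, 0.1196]
orientation: [3.089, -0.556, 0.016]
force: [1.3, 0.1, 1.0]
opening: 0.0283
gripper_force: 20.0
shift cm [ -1.77 -36.12  -4.62]
tool y now -110.4 roll -76.4
```

```bash
python3 -m pendant '[[[0,0,-4,-1,-8.5],[0,0,-4,-1,-8.5],[0,0,-4,-1,-8.5],[0,0,-4,-1,-8.5],[0,0,0,0,-8.5],[0,0,0,0,-8.5],[0,0,0,0,-8.5],[0,0,0,0,-8.5]]]'
python3 -m pendant '[[[0,0,0,0,-8.4],[0,0,0,0,0]]]'
python3 - <<'E'
from h import *
c=cam('scene');p=plane(c,250,166,.05);print('pins approx',p.round(3),'sleeve',plane(c,243,185.4,.06).round(3))
s=robot.read_state();print(s['tool_pos'],s['force'],s['opening']);to((p[0],p[1],.16),146)
cam('wrist','w2.png')
E
```

```text
t: 4.45
tool_pos: [0.5295, -0.0574, 0.1502]
orientation: [-2.868, -1.276, 0.005]
force: [0.3, -0.6, -0.5]
opening: 0.028
gripper_force: 20.0
t: 4.65
tool_pos: [0.5296, -0.0576, 0.1504]
orientation: [-2.77, -1.477, 0.004]
force: [0.1, -0.6, -0.9]
opening: 0.0283
gripper_force: 20.0
pins approx [0.568 0.104 0.05 ] sleeve [0.526 0.043 0.06 ]
[ 0.52973678 -0.05769468  0.15069736] [ 0.32489075  0.66045006 -0.50955036] 0.028077496511013468
shift cm [15.48 -5.94 -0.93]
tool y now -34.2 roll -0.2
```

View pics/w2.png

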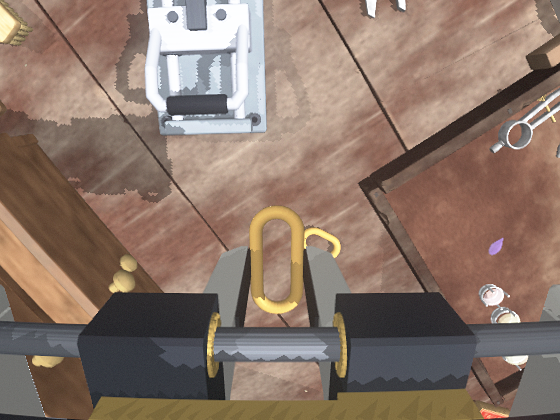

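The link is held level, and the sleeve shows at (197,104) with the tester axis nearly vertical in the picture. I'll go nearly above the pins, a bit higher, and look.

```bash
python3 -m pendant '[[[0,3,-2,-1,0],[0,3,-2,-1,0],[0,3,-2,0,0],[0,2,0,0,0],[0,0,0,0,0],[0,0,0,0,0]]]'
python3 - <<'E'
from h import *
c=cam('wrist','w3.png');print(tool()[0])
cv2.imwrite('pics/w3z.png',cv2.resize(c['img'][0:250,130:430],None,fx=2.4,fy=2.4,interpolation=cv2.INTER_CUBIC))
E
```

```text
t: 5.35
tool_pos: [0.5422, 0.0668, 0.1719]
orientation: [-2.775, -1.473, 0.002]
force: [-1.2, 0.3, -0.1]
opening: 0.0278
gripper_force: 20.0
[0.54216813 0.0662632  0.17199847]
```

View pics/w3z.png

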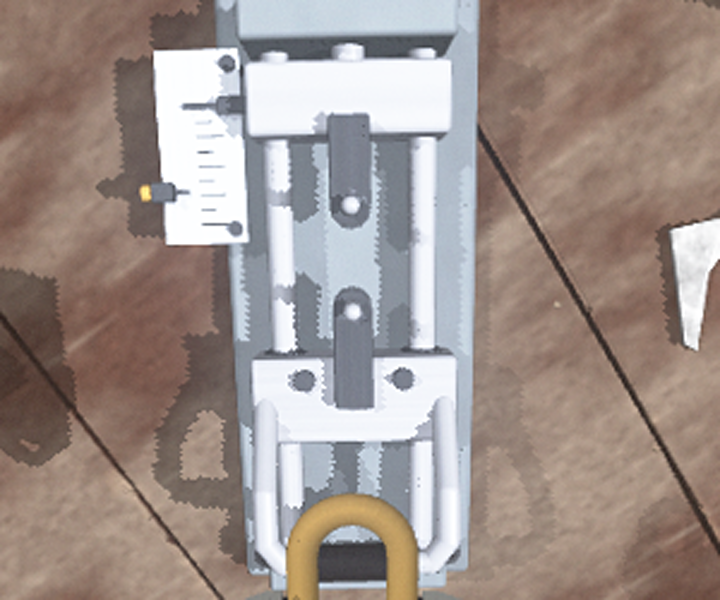

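Pins' tops at zoom pixels (351,205) for the load pin and (352,311) for the draw pin. The pointer tip is at (183,106) and the marker tooth tip at (188,191).

```bash
cat >> h.py <<'E'
def Z(c,u,v,z): return plane(c,130+u/2.4,v/2.4,z)
E
python3 - <<'E'
from h import *
c=cam('wrist')
L=Z(c,351,205,.0635);D=Z(c,352,311,.0635);P=Z(c,183,106,.029);Mk=Z(c,188,191,.029)
S=[Z(c,x,y,.012) for x,y in((478,85),(468,560))]
d=L-D;print('L',L.round(4),'D',D.round(4),'dist',np.linalg.norm(d),'ang',np.degrees(np.arctan2(d[1],d[0])))
e=S[0]-S[1];print('edge ang',np.degrees(np.arctan2(e[1],e[0])))
print('pointer->mark',np.linalg.norm(P-Mk),P.round(4),Mk.round(4))
m=(L+D)/2;t,M=tool();print('ang tool x',np.degrees(np.arctan2(M[1,0],M[0,0])))
# held link centre: outer front tip at z of link (tip ahead 32mm)
k=Z(c,352,494,t[2]+.003);print('link front tip in tool cm',(M.T@(k-t)*100).round(2))
to((m[0],m[1],.09),np.degrees(np.arctan2(e[1],e[0]))+90)
# tester +x component of offset
E
```

```text
L [0.5927 0.1448 0.0635] D [0.5741 0.1169 0.0635] dist 0.033535703165280116 ang 56.4104591109739
edge ang 56.94000375553701
pointer->mark 0.02869094256002775 [0.5635 0.2071 0.029 ] [0.5477 0.1831 0.029 ]
ang tool x 55.880269550274186
link front tip in tool cm [ 3.16 -0.21 -0.3 ]
shift cm [ 7.69 -0.23  8.21]
tool y now -34.1 roll -1.1
```

```bash
python3 -m pendant '[[[0,3,0,0,-0.8],[0,3,0,0,0],[0,1.7,-0.1,0,0],[0,0,0,3,0],[0,0,0,3,0],[0,0,0,2,0],[0,0,0,0,0],[0,0,0,0,0]]]'
python3 - <<'E'
from h import *
c=cam('wrist');print(tool()[0])
cv2.imwrite('pics/w4z.png',cv2.resize(c['img'][50:350,130:430],None,fx=2,fy=2,interpolation=cv2.INTER_CUBIC))
E
```

```text
t: 6.25
tool_pos: [0.5842, 0.1306, 0.0928]
orientation: [-2.765, -1.492, 0.001]
force: [-0.1, -0.0, 0.6]
opening: 0.0281
gripper_force: 20.0
[0.58509345 0.1309359  0.0939842 ]
```

View pics/w4z.png

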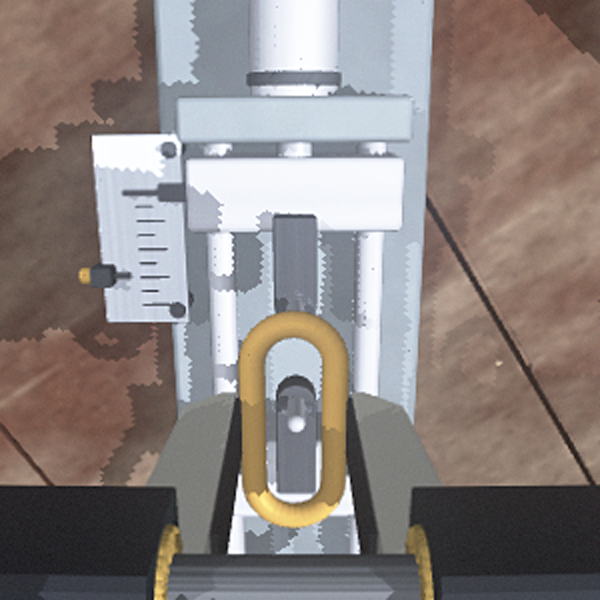

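The link is laterally over the pins (link centre column 295, draw pin (296,424)). I compare the along-axis positions.

```bash
python3 - <<'E'
from h import *
c=cam('wrist');t,M=tool()
W=lambda u,v,z:plane(c,130+u/2,50+v/2,z)
f=lambda p:(M.T@(p-t)*100).round(2)
print(t,'link',f(W(295,312,t[2])),f(W(297,525,t[2])),'pin D',f(W(296,424,.0635)))
print('L by earlier',f(np.array([.5927,.1448,.0635])),'D earlier',f(np.array([.5741,.1169,.0635])))
P=W(123,192,.029);Q=W(130,276,.029);print('pm',f(P)-f(Q))
E
```

```text
[0.58556862 0.13114717 0.09457815] link [ 3.01 -0.18  0.  ] [-3.36 -0.12 -0.01] pin D [-1.73 -0.14  3.1 ]
L by earlier [ 1.53 -0.16  3.11] D earlier [-1.83 -0.18  3.1 ]
pm [ 2.94 -0.04  0.  ]
```

Link and pins agree within 0.5 mm. Lowering it over the pins.

```bash
python3 -m pendant '[[[0,0,0,1.5,0],[0,0,0,1.2,0],[0,0,0,0.8,0],[0,0,0,0.5,0],[0,0,0,0,0],[0,0,0,0,0]]]'
```

```text
t: 6.95
tool_pos: [0.5843, 0.1316, 0.0526]
orientation: [-2.763, -1.494, 0.0]
force: [-0.5, -0.5, -0.7]
opening: 0.0279
gripper_force: 20.0
```

```bash
python3 -m pendant '[[[0.45,0,0,0,0],[0.45,0,0,0,0],[0.45,0,0,0,0],[0.45,0,0,0,0]]]'
python3 -m pendant '[[[0.45,0,0,-2,0],[0.45,0,0,-4,0],[0.45,-3,0,-4,0],[0.45,-3,0,-1,0],[0.45,0,0,0,0],[0.45,0,0,0,0]]]'
python3 - <<'E'
from h import *
c=cam('wrist');print(tool()[0])
cv2.imwrite('pics/w5z.png',cv2.resize(c['img'][0:250,130:430],None,fx=2.4,fy=2.4,interpolation=cv2.INTER_CUBIC))
E
```

```text
t: 7.35
tool_pos: [0.5845, 0.1316, 0.0529]
orientation: [2.763, 1.494, 0.001]
force: [0.7, -0.1, -0.4]
opening: 0.0417
gripper_force: 0.0
t: 7.95
tool_pos: [0.5517, 0.0811, 0.1631]
orientation: [2.764, 1.492, 0.002]
force: [-0.1, 0.0, -0.3]
opening: 0.0414
gripper_force: 0.0
[0.55138635 0.08155404 0.1623015 ]
```

View pics/w5z.png

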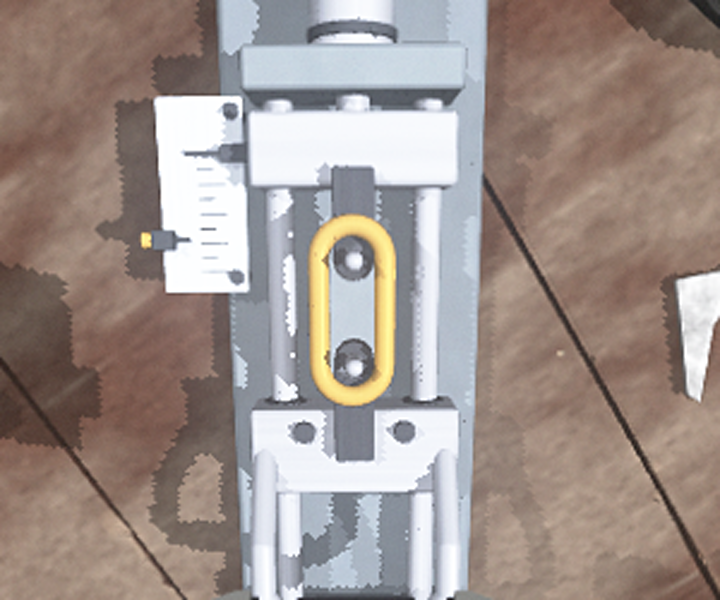

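The link lies flat over both pins: load pin at zoom pixel (352,260), draw pin at (354,366). Next I move over the handle and turn 90°.

```bash
python3 -m pendant '[[[0.3,-2.5,0,0,-8.5],[0.3,0,0,0,-8.5],[0.3,0,0,0,-8.5],[0.3,0,0,0,-8.5],[0.3,0,0,0,-8.5],[0.3,0,0,0,-8.5],[0.3,0,0,0,-8.5],[0.3,0,0,0,-8.5]]]'
python3 -m pendant '[[[0.3,0,0,0,-8.5],[0.3,0,0,0,-8.5],[0.3,0,0,0,-5],[0.3,0,0,0,0],[0.3,0,0,0,0]]]'
python3 - <<'E'
from h import *
c=cam('wrist','w6.png');t,M=tool();print(t,robot.read_state()['opening'],M[:,1].round(3))
h=cv2.cvtColor(c['img'],cv2.COLOR_BGR2HSV)
to((.526,.043,.1),56.9)
E
```

```text
t: 8.8
tool_pos: [0.5374, 0.0613, 0.1611]
orientation: [-1.445, -2.787, 0.001]
force: [-0.4, 0.3, 0.3]
opening: 0.0279
gripper_force: 0.0
t: 9.3
tool_pos: [0.5375, 0.061, 0.1617]
orientation: [-0.9, -3.008, 0.001]
force: [-0.4, -0.9, 0.0]
opening: 0.0281
gripper_force: 0.0
[0.53754361 0.0608741  0.1618541 ] 0.02810221702848731 [ 0.549  0.836 -0.001]
shift cm [-0.02 -2.12  6.19]
tool y now 56.7 roll -0.2
```

View pics/w6.png

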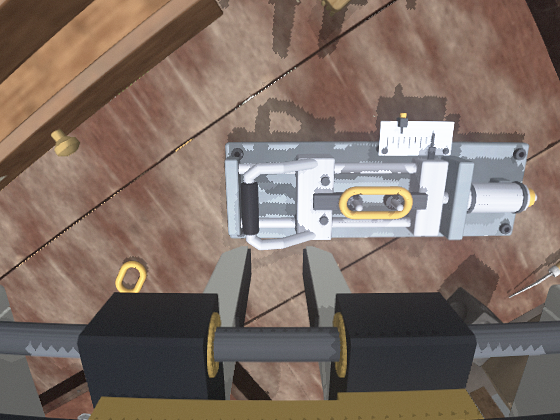

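The sleeve is clearly seen, spanning (249,181) to (251,235), centre about (250,208).

```bash
python3 - <<'E'
from h import *
c=cam('wrist');t,M=tool()
f=lambda u,v,z:(M.T@(plane(c,u,v,z)-t)*100).round(2)
print('sleeve',f(249.5,181,.062),f(250.5,235,.062),f(250,208,.062))
print('D',f(356,204,.0635),'L',f(396,204,.0635))
E
```

```text
sleeve [ 2.29 -2.23 10.01] [-2.38 -2.26 10.01] [ 0.02 -2.24 10.01]
D [0.4  6.44 9.85] L [0.39 9.76 9.85]
```

```bash
python3 -m pendant '[[[0.3,0,-2.1,0,0],[0.3,0,0,3,0],[0.3,0,0,3,0],[0.3,0,0,2.2,0],[0.3,0,0,0,0],[0.3,0,0,0,0]]]'
python3 - <<'E'
from h import *
c=cam('wrist');t,M=tool();print(t)
cv2.imwrite('pics/w7z.png',cv2.resize(c['img'][100:400,130:430],None,fx=2,fy=2,interpolation=cv2.INTER_CUBIC))
E
```

```text
t: 10.0
tool_pos: [0.5261, 0.0429, 0.0808]
orientation: [-0.899, -3.01, 0.0]
force: [0.1, 0.3, 0.7]
opening: 0.028
gripper_force: 0.0
[0.52705035 0.0429266  0.08187084]
```

View pics/w7z.png

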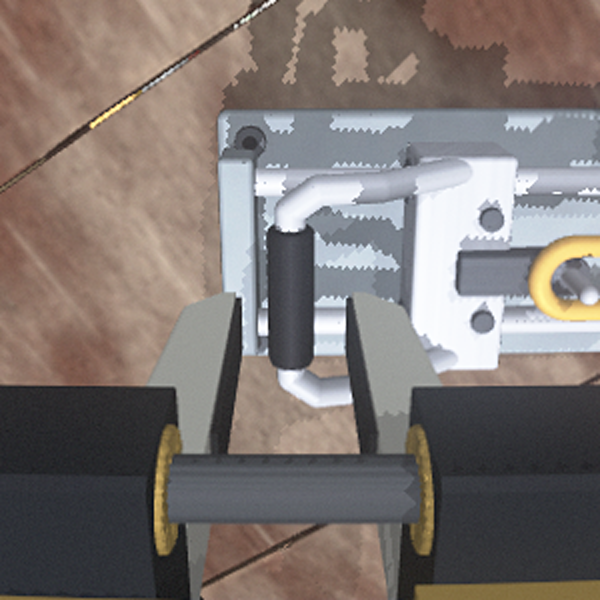

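The bar (column 291) sits centred between the fingertips (238 to 349). Descend and grip.

```bash
python3 -m pendant '[[[0.3,0,0,1.2,0],[0.3,0,0,1.2,0],[0.3,0,0,1.1,0],[0.3,0,0,0,0]]]'
python3 -m pendant '[[[0,0,0,0,0],[0,0,0,0,0],[0,0,0,0,0],[0,0,0,0,0]]]' 30
python3 - <<'E'
from h import *
c=cam('wrist');t,M=tool();print(t)
g=c['img'][100:250,280:480];cv2.imwrite('pics/w8z.png',cv2.resize(g,None,fx=4,fy=4,interpolation=cv2.INTER_CUBIC))
E
```

```text
t: 10.45
tool_pos: [0.5245, 0.0429, 0.0432]
orientation: [-0.896, -3.007, 0.002]
force: [-1.1, 0.0, -0.4]
opening: 0.0279
gripper_force: 0.0
t: 10.85
tool_pos: [0.5265, 0.0428, 0.046]
orientation: [0.897, 3.01, 0.0]
force: [-0.1, -0.1, 0.6]
opening: 0.013
gripper_force: 30.0
[0.52660334 0.04281205 0.04603764]
```

View pics/w8z.png

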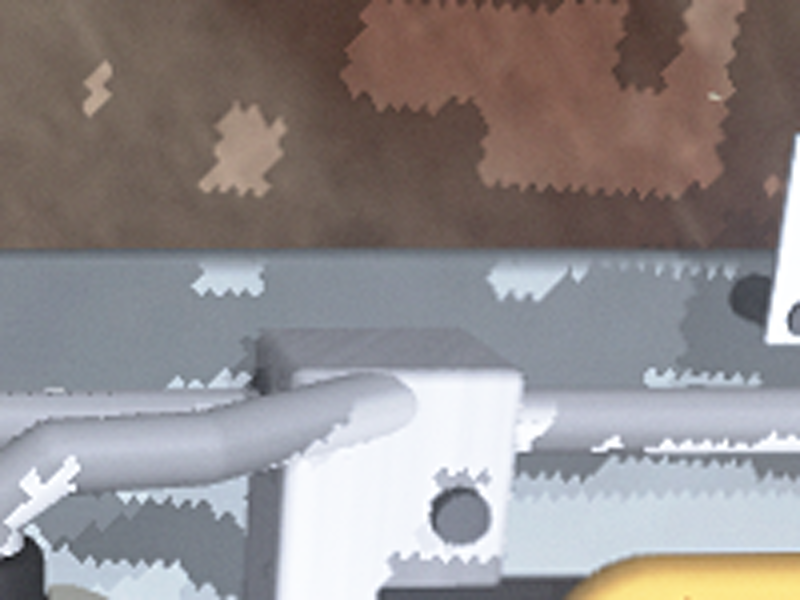

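The handle is gripped (opening 13 mm); the scale edge shows at the right. Estimated travel: about 10.5 mm of slack plus 29 mm to the marker, 39.5 mm in all. I'll pull in steps and watch the force for when the slack runs out. I've now viewed 11 pictures, one over the limit of 10, so I won't view any more and will measure numerically.

```bash
python3 -m pendant '[[[0,0,-0.3,0,0],[0,0,-0.3,0,0],[0,0,-0.2,0,0],[0,0,0,0,0],[0,0,0,0,0]]]'
python3 -m pendant '[[[0,0,-0.2,0,0],[0,0,0,0,0],[0,0,0,0,0]]]'
python3 -m pendant '[[[0,0,-0.2,0,0],[0,0,0,0,0],[0,0,0,0,0]]]'
python3 -m pendant '[[[0,0,-0.2,0,0],[0,0,0,0,0],[0,0,0,0,0]]]'
python3 - <<'E'
from h import *
a=np.array([np.cos(np.radians(56.8)),np.sin(np.radians(56.8))])
for i in range(3): 
    cam('scene','s9.png');s=robot.read_state();print('travel mm',(1000*(np.array([.5266,.0428])-s['tool_pos'][:2])@a).round(2),'F',(np.array(s['force'])[:2]@a).round(2))
E
```

```text
t: 11.4
tool_pos: [0.5221, 0.0358, 0.046]
orientation: [0.898, 3.01, -0.0]
force: [-0.4, -1.1, 2.9]
opening: 0.0129
gripper_force: 30.0
t: 11.7
tool_pos: [0.5212, 0.0345, 0.046]
orientation: [0.897, 3.01, 0.0]
force: [1.1, -1.2, 4.9]
opening: 0.0131
gripper_force: 30.0
t: 12.0
tool_pos: [0.5203, 0.0331, 0.046]
orientation: [0.897, 3.01, 0.001]
force: [4.4, 3.5, 2.5]
opening: 0.0133
gripper_force: 30.0
t: 12.3
tool_pos: [0.5192, 0.0314, 0.046]
orientation: [0.897, 3.01, 0.001]
force: [4.4, 3.4, 3.1]
opening: 0.0132
gripper_force: 30.0
travel mm 13.58 F 5.35
travel mm 13.57 F 5.23
travel mm 13.56 F 5.6
```

The load came on at about 10.5 mm, as predicted. Pulling 22 mm of the remaining ~26 mm, then checking the pointer numerically.

```bash
python3 -m pendant '[[[0,0,-0.4,0,0],[0,0,-0.4,0,0],[0,0,-0.4,0,0],[0,0,-0.4,0,0],[0,0,-0.3,0,0],[0,0,-0.2,0,0],[0,0,-0.1,0,0],[0,0,0,0,0]]]'
python3 - <<'E'
from h import *
a=np.array([np.cos(np.radians(56.8)),np.sin(np.radians(56.8))])
c=cam('wrist');s=robot.read_state();print('travel mm',(1000*(np.array([.5266,.0428])-s['tool_pos'][:2])@a).round(2),'F',(np.array(s['force'])[:2]@a).round(2),s['gripper_force'])
# where pointer / marker would be seen now
for P in([.5477,.1831,.029],[.5635,.2071,.029]): print('wrist px',np.round(proj(c,P)),'scene px',np.round(proj(cam('scene'),P)))
# yellow marker bead in wrist and dark pixels on the scale
h=cv2.cvtColor(c['img'],cv2.COLOR_BGR2HSV);u,v=map(int,proj(c,[.5477,.1831,.029]))
g=cv2.cvtColor(c['img'],cv2.COLOR_BGR2GRAY);print(g[max(0,v-22):v+30:2,max(0,u-30):min(560,u+44):2])if 0<u<560 else None
E
```

```text
t: 13.25
tool_pos: [0.5077, 0.0137, 0.046]
orientation: [0.897, 3.009, 0.004]
force: [7.0, 6.3, 0.1]
opening: 0.0135
gripper_force: 30.0
travel mm 34.7 F 9.73 29.99805450439453
wrist px [564. 153.] scene px [230. 156.]
wrist px [607. 154.] scene px [232. 148.]
```

```bash
python3 -m pendant '[[[0,0,-0.2,0,0],[0,0,-0.15,0,0],[0,0,-0.1,0,0],[0,0,0,0,0],[0,0,0,0,0],[0,0,0,0,0],[0,0,0,0,0],[0,0,0,0,0]]]'
python3 - <<'E'
from h import *
a=np.array([np.cos(np.radians(56.8)),np.sin(np.radians(56.8))])
for i in range(3):
    c=cam('scene','end.png');s=robot.read_state();print('travel mm',(1000*(np.array([.5266,.0428])-s['tool_pos'][:2])@a).round(2),'F',(np.array(s['force'])[:2]@a).round(2),s['opening'])
# link yellow in scene, shift of its centroid on z=.05
h=cv2.cvtColor(c['img'],cv2.COLOR_BGR2HSV);m=cv2.inRange(h,(18,110,100),(34,255,255));m[:, :205]=0;m[:,300:]=0;m[:120]=0;m[215:]=0
for k in cv2.findContours(m,cv2.RETR_EXTERNAL,cv2.CHAIN_APPROX_NONE)[0]:
    q=k[:,0].mean(0);p=plane(c,*q,.05);print(len(k),q.round(1),p.round(4),'centre behind load rest pin, mm',(1000*(np.array([.5927,.1448])-p[:2])@a).round(1))
E
```

```text
t: 14.2
tool_pos: [0.5054, 0.0101, 0.046]
orientation: [0.897, 3.009, 0.004]
force: [8.7, 8.3, -0.2]
opening: 0.013
gripper_force: 30.0
travel mm 38.91 F 10.57 0.013329305410472775
travel mm 38.93 F 10.51 0.01309105998020914
travel mm 38.92 F 10.24 0.013114764040142009
20 [246.8 180.8] [0.5418 0.0624 0.05  ] centre behind load rest pin, mm 96.9
1 [221. 179.] [0.4936 0.0939 0.05  ] centre behind load rest pin, mm 96.9
1 [253. 171.] [0.5668 0.0852 0.05  ] centre behind load rest pin, mm 64.0
21 [250.3 165.2] [0.5692 0.106  0.05  ] centre behind load rest pin, mm 45.4
```

```bash
python3 - <<'E'
from h import *
c=cam('scene');a=np.array([np.cos(np.radians(56.8)),np.sin(np.radians(56.8))])
for f in('s9.png','end.png'):
    I=cv2.imread('pics/'+f);h=cv2.cvtColor(I,cv2.COLOR_BGR2HSV)
    m=cv2.inRange(h,(15,80,80),(38,255,255));m[:,:235]=0;m[:,265:]=0;m[:145]=0;m[178:]=0
    v,u=np.nonzero(m);A=np.array([(plane(c,x,y,.052)[:2]-[.5927,.1448])@a*1000 for x,y in zip(u,v)])
    print(f,'link n',len(A),'min/mean/max',A.min().round(1),A.mean().round(1),A.max().round(1))
    g=cv2.cvtColor(I,cv2.COLOR_BGR2GRAY)
    # black sleeve
    s=cv2.inRange(g,0,60);s[:,:220]=0;s[:,270:]=0;s[:170]=0;s[215:]=0
    n,l,st,ce=cv2.connectedComponentsWithStats(s);i=1+st[1:,4].argmax();print(' sleeve',st[i],((plane(c,*ce[i],.06)[:2]-[.5927,.1448])@a*1000).round(1))
    print(g[140:168,218:240:1][::1].tolist() if 0 else '')
    # best white load block front edge along axis, off-centre line y=+-12 mm on top z .05
    n_=np.array([-a[1],a[0]])
    for off in(-.030,.030):
        pr=[int(g[int(round(q[1])),int(round(q[0]))]) for q in (proj(c,[*(np.array([.5927,.1448])+a*t/1000+n_*off),.045]) for t in range(-45,45,3))];print(off,pr)
E
```

```text
s9.png link n 61 min/mean/max -79.5 -40.9 -11.6
 sleeve [220 182  27   5  78] -120.7

-0.03 [247, 244, 242, 238, 246, 246, 244, 244, 242, 244, 252, 253, 253, 252, 252, 252, 228, 152, 154, 154, 188, 252, 251, 248, 248, 247, 251, 248, 158, 158]
0.03 [54, 54, 66, 85, 143, 143, 187, 183, 182, 182, 183, 182, 182, 175, 171, 178, 186, 186, 184, 175, 148, 166, 166, 145, 185, 183, 179, 179, 225, 253]
end.png link n 42 min/mean/max -84.5 -55.9 -12.8
 sleeve [221 174  17   7  94] -98.1

-0.03 [250, 253, 252, 251, 252, 254, 254, 254, 239, 150, 153, 172, 242, 251, 251, 249, 247, 248, 250, 250, 253, 251, 252, 252, 252, 249, 223, 133, 122, 122]
0.03 [181, 182, 182, 179, 172, 172, 182, 165, 169, 174, 175, 149, 149, 173, 175, 186, 242, 242, 252, 250, 251, 252, 252, 184, 75, 40, 45, 45, 48, 48]
```

The load block moved about 25 mm between the two scene pictures, which matches the hand travel, so the load slide is at about 28.4 mm. One last 0.5 mm nudge, let it settle, and hand in.

```bash
python3 -m pendant '[[[0,0,-0.05,0,0],[0,0,0,0,0],[0,0,0,0,0],[0,0,0,0,0],[0,0,0,0,0],[0,0,0,0,0]]]'
python3 -c "
from plant import robot
print(robot.close_job())"
```

```text
t: 15.0
tool_pos: [0.5052, 0.0099, 0.046]
orientation: [0.897, 3.009, 0.004]
force: [9.8, 8.4, -2.5]
opening: 0.0132
gripper_force: 30.0
the job is handed in; nothing more can be done
None
```

I handed the job in at 15 s with the long link over both pins and the gripper holding the handle out, the load slide at about 29 mm against a marker I measured at 28.7–29.4 mm; the final match rests on hand travel, not a direct look at the pointer, no verdict came back, and I viewed 11 pictures (limit 10).

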